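# Refill the budgie's mineral-disc feeder to the clip and shut it

## Task

Slowly push the row of mineral discs along the feeder's wooden deck, without lifting any, so that they drop one after another into the clear tube, and stop when the top of the stack inside lies within the height of the spring clip's jaws; the discs not needed stay on the deck. Then swing the round wooden cover over the tube's mouth until it meets its stop. Leave the clip where it is and do not knock the other things on the table about.

Things in the scene. Friction and masses are not known exactly. Their poses are not given: they have to be found in the camera images.
- mouth (a point): Centre of the feeder tube's round mouth (57 mm wide), level with the top of the wooden loading deck, 74 mm above the table. The feeder is fixed. z up; y points from the mouth back along the straight loading lane; x across the lane, away from the robot. A backstop stands beyond the mouth at y = -29 mm. A disc pushed along the lane drops in when within 4 mm of concentric.
- lane_end (a point): Middle of the open far end of the lane on the deck top, 74 mm up, 340 mm from the mouth along the lane's y; no wall closes this end. The lane is 53 mm wide between wooden rails 6 mm high and 8 mm thick.
- lips (a point): Point on the deck in mid-lane, 70 mm from the mouth. From here to the mouth the side walls are 11.5 mm high and carry lips 11.5 to 16 mm above the deck, which cover the lane's edges and leave a 33 mm wide slot between them. Discs pass below the lips. Push at 60 mm/s or less: at three times that, the next disc pins the falling one and it jams.
- tube_floor (a point): Centre of the inner floor of the upright clear tube (inner diameter 58 mm), straight below the mouth, 6 mm above the table. The tube has a slot, about 30 mm wide seen from the front, on its side away from the robot, through which the stack is seen.
- clip_mark (a point): The dark steel spring clip gripping the outside of the clear tube marks the wanted height. This point lies on the tube's axis, half-way up its 14 mm high jaws, whose two flared ends stick out beyond the deck's edge, to 61 mm from the axis, on the side away from the robot. Height differs each time (38 to 56 mm over the table). It must not be shifted (it slides up or down at about 3 N).
- cover (a joint): Angle of the flat round wooden swivel cover (60 mm wide, 4 mm thick) about its upright pivot, rad: 0 = against its stop, right over the mouth; grows as it swings aside towards the robot's side (knob from lane +y towards lane -x, anticlockwise seen from above). Starts between 1.2 and 1.9. Stays where it is left; about 0.5 N at the knob moves it.
- cover_knob (a point): Mid-height point of the upright wooden knob (12 mm wide, 18 mm high) on the cover's centre, 52 mm from the pivot; 104 mm above the table. The cover's flat top is 9 mm below this point.
- cover_pivot (a point): Pivot of the cover at the height of the cover's flat top (95 mm up), 52 mm beyond the mouth on the side away from the lane. Shut, the knob is straight above the mouth.
- disc1_center (a point): Centre, half-way up, of a smooth, slippery off-white mineral disc, 50 mm in diameter and 10 mm thick, about 32 g; all six are alike. z is its axis. Lies flat on the loading deck, number 1 in the row counted from the mouth (the row has four, 4 to 24 mm apart).
- disc2_center (a point): Centre, half-way up, of a smooth, slippery off-white mineral disc, 50 mm in diameter and 10 mm thick, about 32 g; all six are alike. z is its axis. Lies flat on the loading deck, number 2 in the row counted from the mouth (the row has four, 4 to 24 mm apart).
- disc3_center (a point): Centre, half-way up, of a smooth, slippery off-white mineral disc, 50 mm in diameter and 10 mm thick, about 32 g; all six are alike. z is its axis. Lies flat on the loading deck, number 3 in the row counted from the mouth (the row has four, 4 to 24 mm apart).
- disc4_center (a point): Centre, half-way up, of a smooth, slippery off-white mineral disc, 50 mm in diameter and 10 mm thick, about 32 g; all six are alike. z is its axis. Lies flat on the loading deck, number 4 in the row counted from the mouth (the row has four, 4 to 24 mm apart).
- disc5_center (a point): Centre, half-way up, of a smooth, slippery off-white mineral disc, 50 mm in diameter and 10 mm thick, about 32 g; all six are alike. z is its axis. Already in the tube, at the bottom.
- disc6_center (a point): Centre, half-way up, of a smooth, slippery off-white mineral disc, 50 mm in diameter and 10 mm thick, about 32 g; all six are alike. z is its axis. Already in the tube, on top of disc5.
- bowl: Bystander on the table: small glass bowl, 90 mm wide, 42 mm high. Origin at the centre of its underside.
- ring_toy: Bystander on the table: wooden ring toy lying flat, 90 mm wide, 14 mm thick. Origin at the centre of its underside.
- tin: Bystander on the table: empty aluminium tin, 72 mm wide, 55 mm high. Origin at the centre of its underside.
- scoop: Bystander on the table: yellow plastic scoop, 130 mm long, 25 mm high. Origin at the centre of its underside.
- seed_jar: Bystander on the table: amber seed jar, 68 mm wide, 100 mm high. Origin at the centre of its underside.
- mineral_frame: Bystander on the table: steel frame with a mineral block lying flat, 90 x 120 x 30 mm. Origin at the centre of its underside.
There are look-alikes about, which are no part of the job. What is shaped like the part that bears disc4_center but blue is not meant.

How it is judged:
On the way, in this order (a step that is already met when the one before it is completed fails the run):
1. the top of the stack in the tube lies within the clip's jaws, the other discs still on the deck (((horizontal distance between disc1_center and tube_floor below 0.006 m and angle between disc1_center's own z axis and vertical below 0.1 rad and z of disc1_center in the frame of clip_mark between -0.014 and 0.004 m) or (horizontal distance between disc2_center and tube_floor below 0.006 m and angle between disc2_center's own z axis and vertical below 0.1 rad and z of disc2_center in the frame of clip_mark between -0.014 and 0.004 m) or (horizontal distance between disc3_center and tube_floor below 0.006 m and angle between disc3_center's own z axis and vertical below 0.1 rad and z of disc3_center in the frame of clip_mark between -0.014 and 0.004 m) or (horizontal distance between disc4_center and tube_floor below 0.006 m and angle between disc4_center's own z axis and vertical below 0.1 rad and z of disc4_center in the frame of clip_mark between -0.014 and 0.004 m) or (horizontal distance between disc5_center and tube_floor below 0.006 m and angle between disc5_center's own z axis and vertical below 0.1 rad and z of disc5_center in the frame of clip_mark between -0.014 and 0.004 m) or (horizontal distance between disc6_center and tube_floor below 0.006 m and angle between disc6_center's own z axis and vertical below 0.1 rad and z of disc6_center in the frame of clip_mark between -0.014 and 0.004 m)) and ((horizontal distance between disc1_center and tube_floor below 0.006 m and angle between disc1_center's own z axis and vertical below 0.1 rad and z of disc1_center in the frame of clip_mark below 0.004 m) or (height (world z) of disc1_center above 0.075 m and angle between disc1_center's own z axis and vertical below 0.1 rad and linear speed of disc1 below 0.02 m/s)) and ((horizontal distance between disc2_center and tube_floor below 0.006 m and angle between disc2_center's own z axis and vertical below 0.1 rad and z of disc2_center in the frame of clip_mark below 0.004 m) or (height (world z) of disc2_center above 0.075 m and angle between disc2_center's own z axis and vertical below 0.1 rad and linear speed of disc2 below 0.02 m/s)) and ((horizontal distance between disc3_center and tube_floor below 0.006 m and angle between disc3_center's own z axis and vertical below 0.1 rad and z of disc3_center in the frame of clip_mark below 0.004 m) or (height (world z) of disc3_center above 0.075 m and angle between disc3_center's own z axis and vertical below 0.1 rad and linear speed of disc3 below 0.02 m/s)) and ((horizontal distance between disc4_center and tube_floor below 0.006 m and angle between disc4_center's own z axis and vertical below 0.1 rad and z of disc4_center in the frame of clip_mark below 0.004 m) or (height (world z) of disc4_center above 0.075 m and angle between disc4_center's own z axis and vertical below 0.1 rad and linear speed of disc4 below 0.02 m/s)) and ((horizontal distance between disc5_center and tube_floor below 0.006 m and angle between disc5_center's own z axis and vertical below 0.1 rad and z of disc5_center in the frame of clip_mark below 0.004 m) or (height (world z) of disc5_center above 0.075 m and angle between disc5_center's own z axis and vertical below 0.1 rad and linear speed of disc5 below 0.02 m/s)) and ((horizontal distance between disc6_center and tube_floor below 0.006 m and angle between disc6_center's own z axis and vertical below 0.1 rad and z of disc6_center in the frame of clip_mark below 0.004 m) or (height (world z) of disc6_center above 0.075 m and angle between disc6_center's own z axis and vertical below 0.1 rad and linear speed of disc6 below 0.02 m/s))), for 0.4 s.
2. the cover is swung over the mouth (value of joint cover below 0.1 rad), for 0.2 s.
At the end, for the whole second after the job is handed in: Discs lie flat in the tube, the highest one's top no more than 2 mm below or above the clip's 14 mm high jaws (within 9 mm of their middle); every other disc lies flat on the deck at rest; the cover is within 0.10 rad of its stop over the mouth (all of step 1 and value of joint cover below 0.1 rad and velocity of joint cover below 0.1 rad/s and linear speed of each of disc1, disc2, disc3, disc4, disc5, disc6 below 0.02 m/s); the robot touches nothing.
It fails at once if a disc is lifted more than about 20 mm off the deck (height (world z) of any of disc1_center, disc2_center, disc3_center, disc4_center, disc5_center, disc6_center above 0.099 m).
It fails at once if the spring clip is shifted by more than 4 mm (distance of clip_mark from where it was at the start of the episode above 0.004 m).
It fails at once if a bystander is moved by more than 30 mm or tipped over (distance of any of bowl, ring_toy, tin, scoop, seed_jar, mineral_frame from where it was at the start of the episode above 0.03 m or angle between any of bowl, ring_toy, tin, scoop, seed_jar, mineral_frame's own z axis and vertical above 0.5 rad).
It also fails if it takes over 42 s, if anything falls off the work surface, if the arm or the gripper's body presses on something with over 40 N, if the wrist force passes 120 N, or if a joint passes its speed limit or range.

## Robot

A 6-joint arm with a two-finger parallel gripper is mounted at the origin on the work surface. World frame = base frame: x ahead of the robot, y to its left, z up, the work surface at z = 0. Lengths are in m, angles in rad, forces in N, time in s.
With the tool pointing down it reaches from about 0.25 to 0.775 m from the base axis. Payload 4 kg.
Tool frame: the origin (TCP) lies at the centre of the arm's flange, where the gripper is bolted on; the fingertips stand 173 mm ahead of it and the grasp point (between the pads) lies 155 mm ahead of it (bot.tip_reach is the z of the fingertips in the tool frame, in m); z points along the fingers, x is the direction in which the jaws open and shut, and the axes are right-handed (so a half turn about z gives the same grasp; the last joint's range is limited). The gripper opens to 85 mm and grips with 20 to 120 N. Pads are 22 mm wide; open, the fingers measure 114 mm over their backs; the gripper's body (76 mm by 85 mm) begins 54 mm behind the grasp point. The pads swing forward as they close: fully open they stand 13 mm farther back than shut.
Start: joints at [-1.236, 0.087, 1.371, -0, 1.684, -0.103], TCP at [0.233, -0.498, 0.405] pointing down, gripper open.
Joint ranges: [-3.1, 3.1], [-0.76, 2.03], [0.27, 2.55], [-1.08, 4.22], [0.17, 2.65], [-2.57, 2.57]. Speed limits (rad/s): [2.79, 2.79, 3.14, 3.14, 3.14, 3.14].

## Interface

Orientations are given as a unit quaternion [x, y, z, w].
In Python, from rig import bot gives the robot as it stands.
- The arm moves only by the tool servo_tool, never from a script. Its argument "series" is one flat list of numbers, 7 for each row, row after row: the turn, a rotation vector about the world's x, y, z in rad, then the shift along the world's x, y, z in m, then the finger opening in m, from 0 to 0.0854. A call has 1 to 20 rows; each row shifts and turns the commanded pose from where the row before left it; what a row does not reach is not made up. A row lasts 1/12 s, in which the tool goes at most 41.7 mm and 7.16 degrees, less where a joint would pass 70% of its speed; a pose out of reach is approached as far as the arm can. A call is refused whole if a number of a shift passes 0.0417 or a number of a turn 0.125, either way. A call with a gripper value outside its range is refused whole. The fingers move at their own pace and stop on an object; the grip force is fixed at half the most. Time passes only in rows, so rows that do not move let the fingers close. It gives the time, the measured TCP pose, the force and the opening at its end, in the units of the state.
- bot.read_state(): the state, without advancing time (a new reading comes with each control period).
- bot.get_image(name): name is "side" or "top" or "wrist"; returns (picture, depth): 400x640x3 uint8, red, green, blue; 400x640 float32, m along the optical axis (not along the pixel's ray), 0 where there is no reading.
- bot.camera_model(name): a dict with "fx", "fy", "cx", "cy" (pixels), "dist" ([k1, k2, p1, p2, k3] as OpenCV has them; the pictures are not rectified), "view" (4x4, takes a point from world to camera coordinates). Camera axes: x right, y up, looking along -z (the intrinsics and any distortion apply to the point x, -y, -z); pixel columns grow to the right and rows downward; lengths in m; the calibration is good to about 2 mm. A picture is of the moment at which its call begins: read the wrist's pose just before it. camera_model takes no time and is no camera call; for the wrist camera it gives the pose at the moment of the call.
- bot.close_job(): hands the job in, once; it reports no verdict.
The state is a dict: "time_s": time; "joint_positions": joint angles; "joint_velocities": joint speeds; "joint_torque": joint torques, N m; "position": TCP position; "ee_rot": TCP orientation; "wrist_force": force on the tool from outside, world axes, zero at the start; "torque": the same for the moment, N m; "gripper_width": finger opening in m.
Only numpy, scipy, OpenCV 4.12 (cv2) and the standard library are available. Lean on these libraries where they do the work, as an engineer would, in place of code of your own. Each camera call takes 0.05 s, during which the arm holds its last target.

## Working session

There is one attempt and no reset: what is moved stays moved. The work goes in short steps, Python scripts to look and compute and a tool call to move; the robot and the scene stay as the last step left them, time stands still between calls to the robot, and variables do not carry over. Pictures are saved under pics/ and viewed, and the job is handed in when it is done.

Besides the shell and the picture viewer there is one more tool, called in YAML: its name, and indented under it one key for each argument. servo_tool: Moves the arm, as the interface text tells. Its arguments: {"type":"object","properties":{"series":{"type":"array"}},"required":["series"]}

```bash
ls; mkdir -p pics
cat > h.py <<'E'
import numpy as np,cv2
from rig import bot
def save(n,f,crop=None,s=1):
    im,d=bot.get_image(n); np.savez('pics/'+f+'.npz',im=im,d=d,**{k:np.array(v) for k,v in bot.camera_model(n).items()})
    cv2.imwrite('pics/'+f+'.png',im[:,:,::-1])
def load(f): return np.load('pics/'+f+'.npz')
def ray(z,u,v):
    K=np.array([[z['fx'],0,z['cx']],[0,z['fy'],z['cy']],[0,0,1.]],float)
    p=cv2.undistortPoints(np.array([[[u,v]]],float),K,z['dist'].astype(float))[0,0]
    c=np.array([p[0],-p[1],-1.]); T=np.linalg.inv(z['view']); return T[:3,3],T[:3,:3]@c
def atz(z,u,v,h):
    o,r=ray(z,u,v); return o+r*(h-o[2])/r[2]
def atd(z,u,v):
    o,r=ray(z,u,v); return o+r*float(z['d'][int(v),int(u)])
def proj(z,P):
    P=np.atleast_2d(P); c=(z['view']@np.c_[P,np.ones(len(P))].T).T[:,:3]*[1,-1,-1]
    K=np.array([[z['fx'],0,z['cx']],[0,z['fy'],z['cy']],[0,0,1.]],float)
    return cv2.projectPoints(c,np.zeros(3),np.zeros(3),K,z['dist'].astype(float))[0][:,0]
def crop(f,x0,y0,x1,y1,s,o):
    im=cv2.imread('pics/'+f+'.png')[y0:y1,x0:x1]; cv2.imwrite('pics/'+o+'.png',cv2.resize(im,None,fx=s,fy=s,interpolation=cv2.INTER_CUBIC))
E
python3 - <<'E'
from h import *
save('side','s0');save('top','t0')
for n in('side','top'):
    m=bot.camera_model(n);print(n,m['fx'],np.linalg.inv(m['view'])[:3].round(3).tolist())
s=bot.read_state();print(s['time_s'],s['position'],s['ee_rot'],s['wrist_force'],s['gripper_width'])
E
```

```text
pics
side 437.92377986645226 [[-0.739, 0.344, -0.578, -0.23], [-0.673, -0.392, 0.627, 0.896], [-0.011, 0.853, 0.522, 0.79]]
top 488.67548863963924 [[0.015, 0.993, -0.113, 0.423], [-1.0, 0.013, -0.014, 0.072], [-0.012, 0.113, 0.993, 1.228]]
0.1 [ 0.2331288  -0.49802713  0.40362802] [ 8.43780541e-01 -5.36687373e-01 -8.12231384e-04 -6.34601679e-04] [ 0.14989087 -0.31842729  0.12567504] 0.08541425149541688
```

View pics/s0.png

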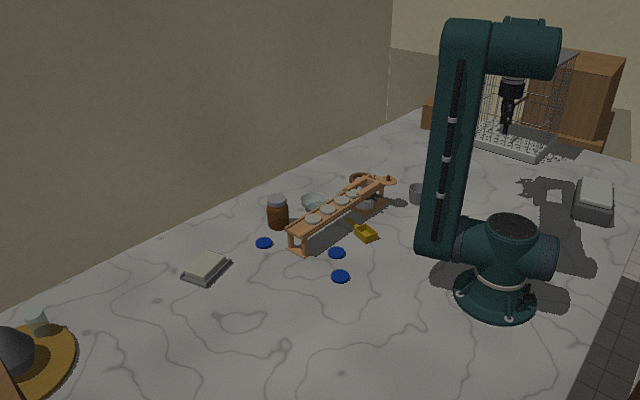

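View pics/t0.png

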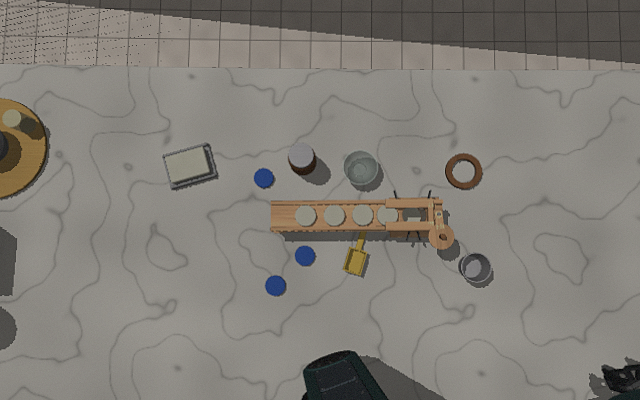

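Run:
```python
from h import *
crop('t0',260,180,460,260,4,'t0c');crop('s0',270,150,410,260,5,'s0c')
z=load('t0')
for u,v,h in [(306,216,.084),(335,216,.084),(363,216,.084),(387,216,.084),(271,201,.08),(271,232,.08),(441,237,.113),(438,212,.095)]:
    print((u,v),atz(z,u,v,h).round(4),atd(z,u,v).round(4))
```

```text
(306, 216) [0.5123 0.1271 0.084 ] [0.5124 0.1272 0.083 ]
(335, 216) [0.5132 0.0591 0.084 ] [0.513  0.0591 0.0867]
(363, 216) [ 0.5141 -0.0065  0.084 ] [ 0.5143 -0.0067  0.0816]
(387, 216) [ 0.5149 -0.0626  0.084 ] [ 0.5146 -0.0622  0.0874]
(271, 201) [0.5471 0.2108 0.08  ] [0.5477 0.2116 0.0739]
(271, 232) [0.4739 0.2088 0.08  ] [ 4.774e-01  2.184e-01 -2.000e-04]
(441, 237) [ 0.4666 -0.181   0.113 ] [ 0.4667 -0.1816  0.1102]
(438, 212) [ 0.525 -0.179  0.095] [ 0.525  -0.1791  0.0942]
```

View pics/t0c.png

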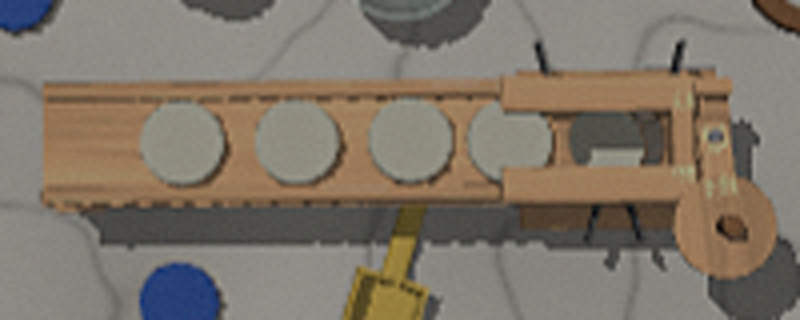

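View pics/s0c.png

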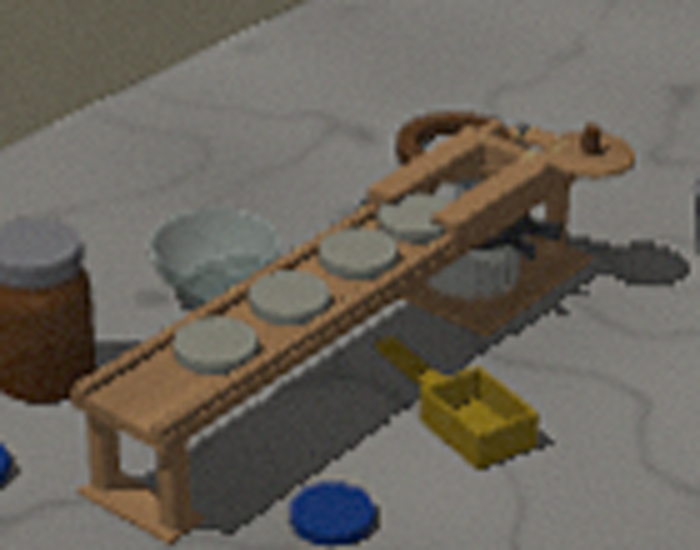

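Run:
```python
from h import *
save('wrist','w0')
z=load('w0');T=np.linalg.inv(z['view']);print(z['fx'],z['fy'],T.round(3).tolist(),bot.read_state()['position'])
t=load('t0')
# depth on feeder pixels
for n,(u,v) in dict(rail1=(271,201),rail1b=(380,203),rail2=(275,231),pivot=(438.7,214),knob=(443,236.5),jawL=(395,192),jawR=(430,192),hL=(409,235),hR=(419,236)).items():
    print(n,atd(t,u,v).round(4))
```

```text
348.94216543375524 348.94216543375524 [[0.423, 0.869, 0.255, 0.297], [-0.906, 0.406, 0.118, -0.467], [-0.001, -0.281, 0.96, 0.373], [0.0, 0.0, 0.0, 1.0]] [ 0.23313858 -0.49804361  0.40378421]
rail1 [0.5477 0.2116 0.0739]
rail1b [ 0.5456 -0.0465  0.0809]
rail2 [0.4768 0.2005 0.0708]
pivot [ 0.5203 -0.1804  0.0956]
knob [ 0.468  -0.1863  0.1098]
jawL [ 0.5745 -0.0842  0.0634]
jawR [ 0.576  -0.1682  0.0602]
hL [ 0.4725 -0.1181  0.0564]
hR [ 0.4703 -0.1412  0.0597]
```

View pics/w0.png

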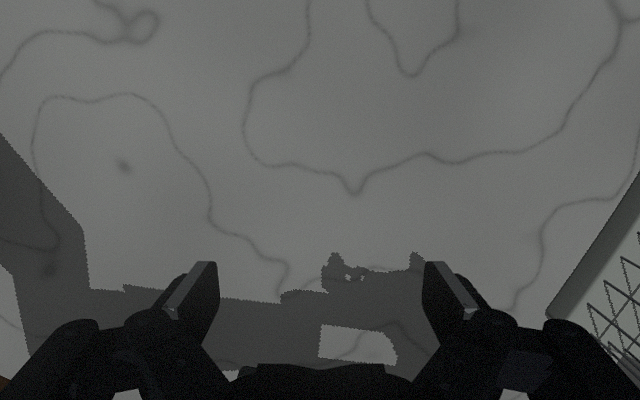

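servo_tool:
  series: [0,0,-0.063,0.026,0.027,0,0.0,0,0,-0.063,0.026,0.027,0,0.0,0,0,-0.063,0.026,0.027,0,0.0,0,0,-0.063,0.026,0.027,0,0.0,0,0,-0.063,0.026,0.027,0,0.0,0,0,-0.063,0.026,0.027,0,0.0,0,0,-0.061,0.026,0.027,0,0.0,0,0.06,0,0.026,0.027,0,0.0,0,0.06,0,0.026,0.027,0,0.0,0,0.06,0,0.026,0.027,0,0.0,0,0.06,0,0.026,0.027,0,0.0,0,0.06,0,0.026,0.027,0,0.0,0,0.06,0,0.026,0.027,0,0.0,0,0.06,0,0.026,0.027,0,0.0]

```text
time_s: 1.32
position: [0.5982, -0.1184, 0.4044]
ee_rot: [-0.691, 0.692, 0.148, -0.149]
wrist_force: [0.2, -0.6, -0.1]
gripper_width: 0.0001
```

Run:
```python
from h import *
s=bot.read_state();print(s['time_s'],s['position'],s['ee_rot'],s['joint_positions'],s['wrist_force'],s['gripper_width'])
save('wrist','w1')
z=load('w1');T=np.linalg.inv(z['view']);print(T.round(3).tolist())
```

```text
1.3167 [ 0.59822624 -0.11842099  0.40439931] [-0.69104649  0.69162444  0.14821184 -0.14880737] [-0.26174801  0.36330348  1.06725526 -0.1254885   2.1177382   1.26667173] [ 0.18102838 -0.64008709 -0.05297004] 9.845571613085216e-05
[[0.005, 0.757, 0.653, 0.654], [-1.0, 0.007, 0.0, -0.113], [-0.004, -0.653, 0.757, 0.343], [0.0, 0.0, 0.0, 1.0]]
```

View pics/w1.png

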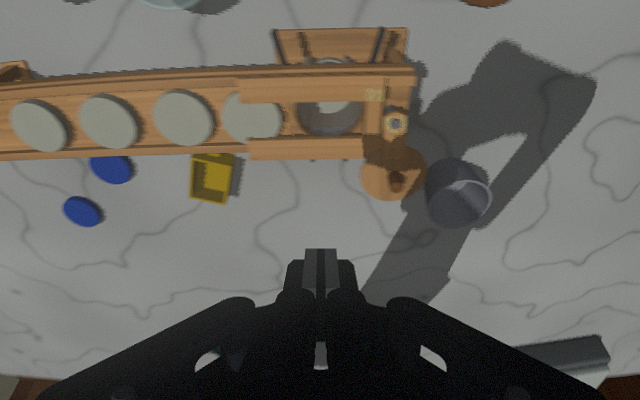

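Run:
```python
from h import *
im=cv2.imread('pics/w1.png')[10:210,230:440]
cv2.imwrite('pics/w1c.png',cv2.resize(im,None,fx=3,fy=3,interpolation=cv2.INTER_CUBIC))
```

```text
(no output)
```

View pics/w1c.png

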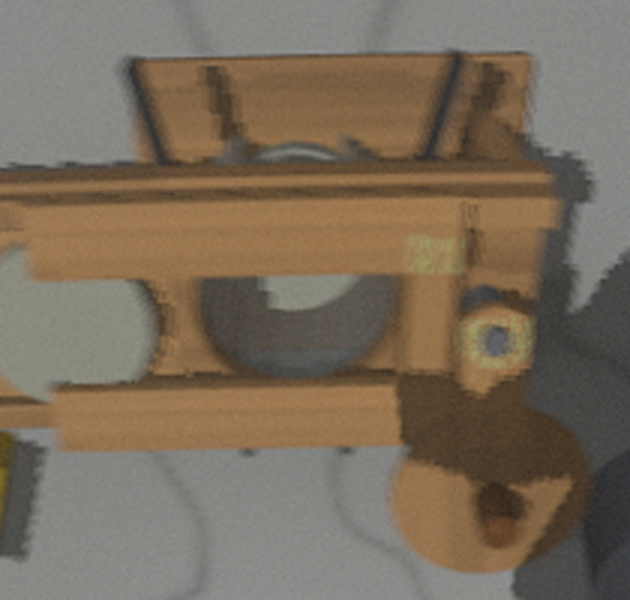

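Run:
```python
from h import *
from scipy.optimize import least_squares
t=load('t0');w=load('w1')
def tri(obs):
    A=np.zeros((3,3));b=np.zeros(3)
    for z,u,v in obs:
        o,r=ray(z,u,v);r/=np.linalg.norm(r);M=np.eye(3)-np.outer(r,r);A+=M;b+=M@o
    p=np.linalg.solve(A,b);return p.round(4),[(proj(z,p)[0]-[u,v]).round(1).tolist() for z,u,v in obs]
print('jawL',tri([(t,394.5,190.75),(w,273,30.5)]))
print('jawR',tri([(t,430.3,190.5),(w,382.7,28.5)]))
print('pivot',tri([(t,438.7,214),(w,396,123.5)]), 'knobtop',tri([(t,443.3,236.8),(w,396,181)]))
print('mouth L/R', atz(w,296.7,115,.074).round(4),atz(w,363,115,.074).round(4),'back',atz(w,328,136,.074).round(4))
# depths along jaw in w1
for (a,b) in [((273,31),(284,63)),((382,28),(372,63))]:
    for k in np.linspace(0,1,8):
        u=a[0]+(b[0]-a[0])*k; v=a[1]+(b[1]-a[1])*k
        print(int(u),int(v),[atd(w,int(u)+d,v).round(3).tolist() for d in(-1,0,1)])
# rail edges/lane in top
for u in (280,320,360):
    print([atz(t,u,v,.08).round(4).tolist() for v in (203,230)])
```

```text
jawL (array([ 0.5807, -0.0796,  0.0594]), [[-1.6, -1.1], [5.3, 3.7]])
jawR (array([ 0.5818, -0.1665,  0.047 ]), [[-2.1, -0.2], [6.3, 1.2]])
pivot (array([ 0.5206, -0.1775,  0.0897]), [[-1.8, 0.1], [5.1, 0.5]]) knobtop (array([ 0.4675, -0.1849,  0.0964]), [[-2.2, 0.1], [5.6, 0.6]])
mouth L/R [ 0.5198 -0.0924  0.074 ] [ 0.5203 -0.1481  0.074 ] back [ 0.4999 -0.1191  0.074 ]
273 31 [[0.567, -0.066, -0.004], [0.568, -0.068, -0.003], [0.581, -0.075, 0.05]]
274 35 [[0.579, -0.075, 0.057], [0.579, -0.076, 0.057], [0.579, -0.077, 0.058]]
276 40 [[0.576, -0.077, 0.058], [0.576, -0.077, 0.058], [0.576, -0.078, 0.058]]
277 44 [[0.557, -0.07, 0.003], [0.572, -0.078, 0.057], [0.572, -0.079, 0.058]]
279 49 [[0.553, -0.072, 0.003], [0.569, -0.079, 0.058], [0.569, -0.08, 0.058]]
280 53 [[0.565, -0.079, 0.058], [0.565, -0.08, 0.058], [0.565, -0.081, 0.057]]
282 58 [[0.562, -0.08, 0.058], [0.562, -0.081, 0.058], [0.562, -0.082, 0.058]]
284 63 [[0.557, -0.082, 0.056], [0.558, -0.083, 0.057], [0.558, -0.083, 0.058]]
382 28 [[0.572, -0.168, -0.0], [0.583, -0.161, 0.046], [0.584, -0.161, 0.05]]
380 33 [[0.568, -0.166, 0.002], [0.568, -0.167, 0.002], [0.579, -0.16, 0.048]]
379 38 [[0.564, -0.165, 0.003], [0.574, -0.16, 0.043], [0.575, -0.16, 0.047]]
377 43 [[0.559, -0.164, 0.002], [0.559, -0.165, 0.002], [0.571, -0.159, 0.047]]
376 48 [[0.554, -0.164, 0.001], [0.567, -0.158, 0.047], [0.568, -0.158, 0.049]]
374 53 [[0.55, -0.162, 0.004], [0.562, -0.157, 0.044], [0.564, -0.157, 0.048]]
373 58 [[0.545, -0.161, 0.003], [0.559, -0.156, 0.046], [0.56, -0.156, 0.05]]
372 63 [[0.554, -0.155, 0.045], [0.556, -0.155, 0.05], [0.557, -0.156, 0.052]]
[[0.5426, 0.1894, 0.08], [0.4788, 0.1878, 0.08]]
[[0.5438, 0.0948, 0.08], [0.4801, 0.0939, 0.08]]
[[0.5451, 0.0004, 0.08], [0.4815, 0.0001, 0.08]]
```

```bash
sed -i "s/    im,d=bot.get_image(n); np.savez('pics\/'+f+'.npz',im=im,d=d,\*\*{k:np.array(v) for k,v in bot.camera_model(n).items()})/    m=bot.camera_model(n); im,d=bot.get_image(n); np.savez('pics\/'+f+'.npz',im=im,d=d,**{k:np.array(v) for k,v in m.items()})/" h.py; sed -n 3,5p h.py
python3 - <<'E'
from h import *
bot.get_image('wrist');save('wrist','w2')
s=bot.read_state();print(s['time_s'],s['position'],np.abs(s['joint_velocities']).max())
im=cv2.imread('pics/w2.png')[10:210,230:440]
cv2.imwrite('pics/w2c.png',cv2.resize(im,None,fx=3,fy=3,interpolation=cv2.INTER_CUBIC))
w=load('w2')
# point cloud
H,W=w['d'].shape
for v in range(20,70,6):
    print(v,[(u,)+tuple((atd(w,u,v)*1000).round().astype(int)) for u in range(255,400) if .03<atd(w,u,v)[2]<.068])
E
```

```text
def save(n,f,crop=None,s=1):
    m=bot.camera_model(n); im,d=bot.get_image(n); np.savez('pics/'+f+'.npz',im=im,d=d,**{k:np.array(v) for k,v in m.items()})
    cv2.imwrite('pics/'+f+'.png',im[:,:,::-1])
1.4667 [ 0.5991788  -0.11799067  0.40176002] 0.06032431155738452
20 []
26 []
32 [(279, np.int64(578), np.int64(-82), np.int64(46)), (280, np.int64(578), np.int64(-83), np.int64(48)), (281, np.int64(578), np.int64(-84), np.int64(48)), (282, np.int64(579), np.int64(-85), np.int64(49)), (386, np.int64(579), np.int64(-167), np.int64(48)), (387, np.int64(579), np.int64(-168), np.int64(49)), (388, np.int64(580), np.int64(-168), np.int64(53)), (389, np.int64(581), np.int64(-169), np.int64(54)), (390, np.int64(580), np.int64(-170), np.int64(52)), (391, np.int64(580), np.int64(-170), np.int64(52))]
38 [(278, np.int64(578), np.int64(-83), np.int64(63)), (279, np.int64(577), np.int64(-83), np.int64(60)), (280, np.int64(577), np.int64(-84), np.int64(60)), (281, np.int64(577), np.int64(-85), np.int64(61)), (282, np.int64(576), np.int64(-85), np.int64(58)), (283, np.int64(575), np.int64(-85), np.int
[... 6470 characters left out ...]
64(-165), np.int64(66)), (384, np.int64(556), np.int64(-166), np.int64(65)), (385, np.int64(556), np.int64(-166), np.int64(66)), (386, np.int64(556), np.int64(-168), np.int64(65)), (387, np.int64(556), np.int64(-168), np.int64(65)), (388, np.int64(556), np.int64(-169), np.int64(65)), (389, np.int64(556), np.int64(-170), np.int64(65)), (393, np.int64(544), np.int64(-180), np.int64(31)), (394, np.int64(546), np.int64(-180), np.int64(35)), (395, np.int64(547), np.int64(-180), np.int64(39)), (396, np.int64(549), np.int64(-180), np.int64(44)), (397, np.int64(550), np.int64(-180), np.int64(47)), (398, np.int64(552), np.int64(-180), np.int64(52)), (399, np.int64(553), np.int64(-180), np.int64(55))]
```

View pics/w2c.png

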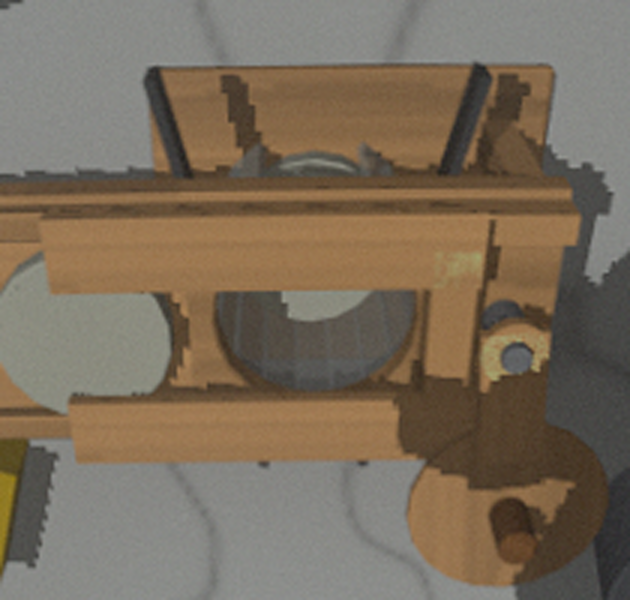

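Run:
```python
from h import *
w=load('w2');t=load('t0')
P=lambda u,v:atd(w,230+u/3,10+v/3).round(4)
for n,p in dict(lip1=(250,240),lip2=(220,430),disc1=(80,340),lane=(195,330),deckfront=(195,360),cover=(450,520),stacktop=(310,305),knobtop=(515,545),pivot=(515,358)).items(): print(n,P(*p),np.median([P(p[0]+i,p[1]+j)[2] for i in(-9,-6,-3,0,3,6,9) for j in(-6,-3,0,3,6)]).round(4))
g=lambda u,v,h:atz(w,230+u/3,10+v/3,h).round(4)
print('mouthLR',g(215,305,.074),g(417,305,.074),'near',g(312,392,.074))
print('lips inner edges',g(60,290,.09),g(420,291,.09),g(80,398,.09),g(390,395,.09))
print('outer',g(72,462,.09),g(395,460,.09),g(42,215,.09),g(490,212,.09))
print('cover left/right/bottom',g(408,515,.095),g(608,490,.095),g(480,586,.095))
print('knob top',g(517,545,.113),'pivot',g(517,358,.1))
print('top: pivot',atz(t,438.75,214,.1),'knob',atz(t,443.3,236.8,.113))
# lanes and discs
for x in (183,298,411,510):
    y={183:142.5,298:141,411:139.5,510:140}[x]
    print('disc',atz(t,260+x/4,180+y/4,.084).round(4))
```

```text
lip1 [ 0.5478 -0.11    0.091 ] 0.0902
lip2 [ 0.4904 -0.1009  0.0888] 0.09
disc1 [ 0.516  -0.0628  0.0835] 0.0846
lane [ 0.5142 -0.0939  0.0742] 0.0744
deckfront [ 0.5043 -0.0934  0.0734] 0.0746
cover [ 0.4631 -0.1691  0.0949] 0.095
stacktop [ 0.4996 -0.128   0.0277] 0.0266
knobtop [ 0.4684 -0.1846  0.1132] 0.1134
pivot [ 0.5191 -0.1795  0.098 ] 0.0984
mouthLR [ 0.5218 -0.0997  0.074 ] [ 0.5223 -0.1559  0.074 ] near [ 0.4943 -0.1275  0.074 ]
lips inner edges [ 0.5338 -0.0605  0.09  ] [ 0.5339 -0.1539  0.09  ] [ 0.5015 -0.0622  0.09  ] [ 0.5029 -0.1484  0.09  ]
outer [ 0.48   -0.0575  0.09  ] [ 0.4812 -0.1516  0.09  ] [ 0.5539 -0.0584  0.09  ] [ 0.5552 -0.1693  0.09  ]
cover left/right/bottom [ 0.465  -0.1563  0.095 ] [ 0.4747 -0.2144  0.095 ] [ 0.4373 -0.1816  0.095 ]
knob top [ 0.4682 -0.1852  0.113 ] pivot [ 0.5202 -0.1795  0.1   ]
top: pivot [ 0.5199222  -0.17953267  0.1       ] knob [ 0.46717043 -0.18619132  0.113     ]
disc [0.5132 0.1278 0.084 ]
disc [0.515  0.0603 0.084 ]
disc [ 0.5168 -0.0059  0.084 ]
disc [ 0.5173 -0.0638  0.084 ]
```

servo_tool:
  series: [0,-0.042,0,-0.0086,0.031,-0.01,0,0,-0.042,0,-0.0086,0.031,-0.01,0,0,-0.042,0,-0.0086,0.031,-0.01,0,0,-0.042,0,-0.0086,0.031,-0.01,0,0,-0.042,0,-0.0086,0.031,-0.01,0,0,-0.042,0,-0.0086,0.031,-0.01,0,0,-0.042,0,-0.0086,0.031,-0.01,0,0,-0.042,0,-0.0086,0.031,-0.01,0,0,-0.042,0,-0.0086,0.031,-0.01,0,0,-0.042,0,-0.0086,0.031,-0.01,0,0,0,0,0,0,0,0,0,0,0,0,0,0,0]

```text
time_s: 2.47
position: [0.5099, 0.19, 0.3045]
ee_rot: [0.707, -0.707, 0.0, 0.001]
wrist_force: [0.6, -0.3, -0.1]
gripper_width: 0.0003
```

Run:
```python
from h import *
from scipy.spatial.transform import Rotation as R
save('wrist','w3')
s=bot.read_state();print(s['time_s'],s['position'],R.from_quat(s['ee_rot']).as_matrix().round(4).tolist(),bot.tip_reach)
```

```text
2.5167 [0.51070449 0.18910483 0.30510309] [[-0.0011, -1.0, 0.0005], [-1.0, 0.0011, -0.001], [0.001, -0.0005, -1.0]] 0.1734
```

View pics/w3.png

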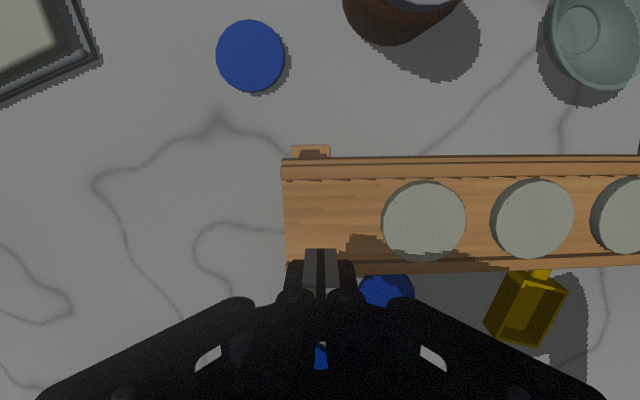

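servo_tool:
  series: [0,0,0.008,0.0012,0,-0.018,0,0,0,0.008,0.0012,0,-0.018,0,0,0,0,0,0,-0.017,0,0,0,0,0,0,0,0]

```text
time_s: 2.85
position: [0.5131, 0.1875, 0.2485]
ee_rot: [0.711, -0.703, -0.001, 0.003]
wrist_force: [-1.7, -0.0, -1.0]
gripper_width: -0.0002
```

Run:
```python
from h import *
save('wrist','w4')
s=bot.read_state();print(s['time_s'],s['position'],s['wrist_force'])
w=load('w4')
print(atd(w,424,205),atd(w,335,265))
```

```text
2.9 [0.51356086 0.18785296 0.25034631] [ 0.31088008 -0.19371418 -0.17581331]
[0.54252385 0.1450747  0.08088256] [0.52237596 0.18198428 0.09547975]
```

View pics/w4.png

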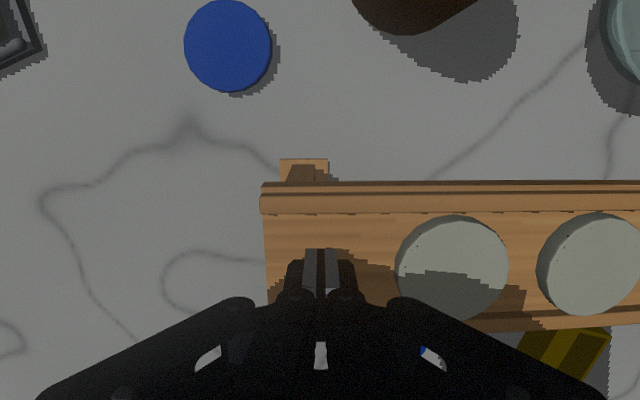

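servo_tool:
  series: [0,0,0,6e-05,-0.004,0,0,0,0,0,6e-05,-0.004,0,0,0,0,0,6e-05,-0.004,0,0,0,0,0,6e-05,-0.004,0,0,0,0,0,6e-05,-0.004,0,0,0,0,0,6e-05,-0.004,0,0,0,0,0,6e-05,-0.004,0,0,0,0,0,6e-05,-0.004,0,0,0,0,0,6e-05,-0.004,0,0,0,0,0,6e-05,-0.004,0,0,0,0,0,6e-05,-0.004,0,0,0,0,0,6e-05,-0.004,0,0,0,0,0,6e-05,-0.004,0,0,0,0,0,6e-05,-0.004,0,0,0,0,0,6e-05,-0.004,0,0,0,0,0,6e-05,-0.004,0,0,0,0,0,6e-05,-0.004,0,0,0,0,0,6e-05,-0.004,0,0]

```text
time_s: 4.4
position: [0.5147, 0.1175, 0.2517]
ee_rot: [0.712, -0.702, -0.0, 0.0]
wrist_force: [-0.0, -0.5, -0.2]
gripper_width: 0.0006
```

Run:
```python
from h import *
save('wrist','w5');save('top','t5')
s=bot.read_state();print(s['time_s'],s['position'],s['wrist_force'])
```

```text
4.5 [0.51466473 0.11726201 0.25172284] [-0.48502706 -0.15561354  0.55308696]
```

View pics/w5.png

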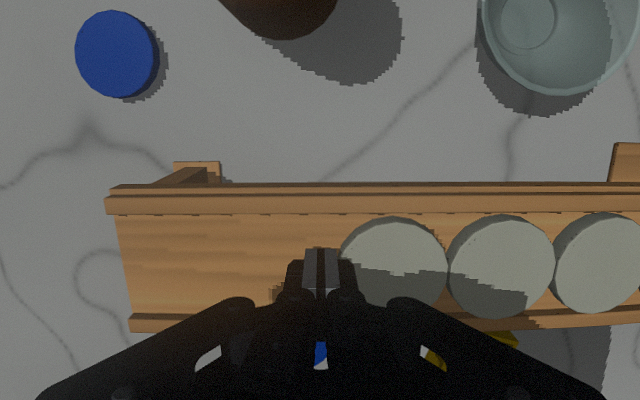

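Run:
```python
from h import *
w=load('w5')
for u,v in [(341,250),(447,268),(393,217),(449,262),(555,265)]: print(u,v,atz(w,u,v,.084).round(4))
```

```text
341 250 [0.5247 0.1092 0.084 ]
447 268 [0.5165 0.0623 0.084 ]
393 217 [0.5398 0.0881 0.084 ]
449 262 [0.5194 0.0618 0.084 ]
555 265 [0.5178 0.0121 0.084 ]
```

servo_tool:
  series: [0,0,0,6e-05,-0.004,0,0,0,0,0,6e-05,-0.004,0,0,0,0,0,6e-05,-0.004,0,0,0,0,0,6e-05,-0.004,0,0,0,0,0,6e-05,-0.004,0,0,0,0,0,6e-05,-0.004,0,0,0,0,0,6e-05,-0.004,0,0,0,0,0,6e-05,-0.004,0,0,0,0,0,6e-05,-0.004,0,0,0,0,0,6e-05,-0.004,0,0,0,0,0,6e-05,-0.004,0,0,0,0,0,6e-05,-0.004,0,0,0,0,0,6e-05,-0.004,0,0,0,0,0,6e-05,-0.004,0,0,0,0,0,6e-05,-0.004,0,0,0,0,0,6e-05,-0.004,0,0,0,0,0,6e-05,-0.004,0,0,0,0,0,6e-05,-0.004,0,0,0,0,0,6e-05,-0.004,0,0,0,0,0,0,0,0,0]

```text
time_s: 6.17
position: [0.5158, 0.0411, 0.2517]
ee_rot: [0.712, -0.702, 0.0, 0.0]
wrist_force: [-0.2, -0.2, 0.3]
gripper_width: -0.0001
```

Run:
```python
from h import *
save('wrist','w6')
s=bot.read_state();print(s['time_s'],s['position'],s['wrist_force'])
```

```text
6.2167 [0.51578633 0.04142074 0.25171262] [-0.10979216  0.13706069 -0.22333055]
```

View pics/w6.png

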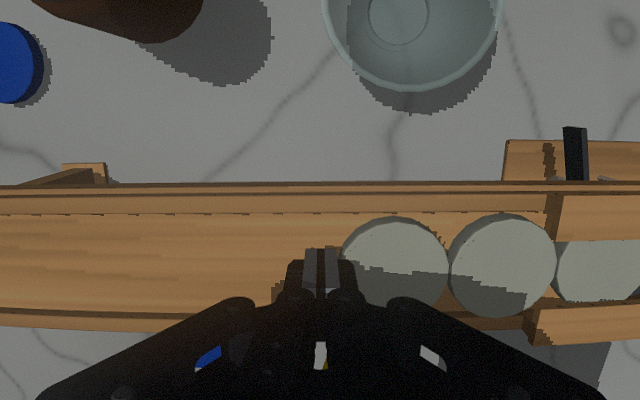

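servo_tool:
  series: [0,0,0,6e-05,-0.004,0,0,0,0,0,6e-05,-0.004,0,0,0,0,0,6e-05,-0.004,0,0,0,0,0,6e-05,-0.004,0,0,0,0,0,6e-05,-0.004,0,0,0,0,0,6e-05,-0.004,0,0,0,0,0,6e-05,-0.004,0,0,0,0,0,6e-05,-0.004,0,0,0,0,0,6e-05,-0.004,0,0,0,0,0,6e-05,-0.004,0,0,0,0,0,0,0,0,0,0,0,0,0,0,0,0]

```text
time_s: 7.22
position: [0.5164, 0.0016, 0.2518]
ee_rot: [0.712, -0.702, 0.0, 0.0]
wrist_force: [0.1, 0.8, -0.0]
gripper_width: -0.0003
```

Run:
```python
from h import *
save('wrist','w7')
s=bot.read_state();print(s['time_s'],s['position'],s['wrist_force'])
```

```text
7.2667 [0.51640816 0.00174847 0.25175606] [ 0.00696877 -0.16748454 -0.24783641]
```

View pics/w7.png

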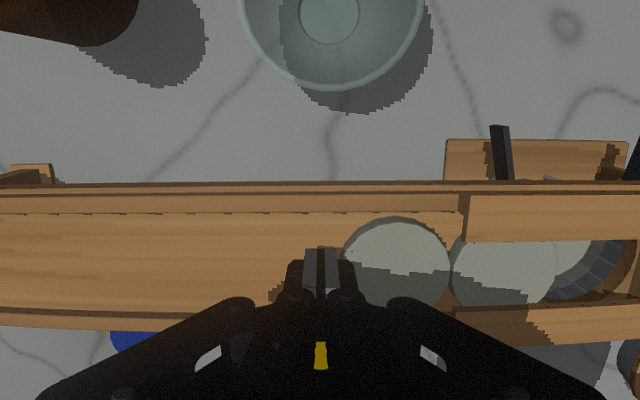

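Run:
```python
from h import *
w=load('w7')
for v in (250,260,270):
  print([atd(w,u,v).round(3).tolist() for u in range(550,605,9)])
```

```text
[[0.527, -0.099, 0.085], [0.51, -0.134, 0.046], [0.51, -0.139, 0.046], [0.51, -0.145, 0.046], [0.51, -0.152, 0.045], [0.51, -0.157, 0.046], [0.513, -0.156, 0.053]]
[[0.523, -0.099, 0.086], [0.504, -0.135, 0.046], [0.504, -0.14, 0.047], [0.504, -0.147, 0.046], [0.503, -0.153, 0.045], [0.506, -0.154, 0.051], [0.508, -0.155, 0.056]]
[[0.517, -0.102, 0.084], [0.498, -0.137, 0.046], [0.496, -0.145, 0.043], [0.498, -0.148, 0.046], [0.499, -0.151, 0.05], [0.587, 0.003, 0.221], [0.504, -0.153, 0.06]]
```

servo_tool:
  series: [0,0,0,6e-05,-0.004,0,0,0,0,0,6e-05,-0.004,0,0,0,0,0,6e-05,-0.004,0,0,0,0,0,6e-05,-0.004,0,0,0,0,0,6e-05,-0.004,0,0,0,0,0,6e-05,-0.004,0,0,0,0,0,6e-05,-0.004,0,0,0,0,0,6e-05,-0.004,0,0,0,0,0,6e-05,-0.004,0,0,0,0,0,6e-05,-0.004,0,0,0,0,0,6e-05,-0.004,0,0,0,0,0,6e-05,-0.004,0,0,0,0,0,0,0,0,0,0,0,0,0,0,0,0]

```text
time_s: 8.43
position: [0.5171, -0.0464, 0.2517]
ee_rot: [0.712, -0.702, 0.0, 0.0]
wrist_force: [0.1, 0.2, 0.1]
gripper_width: 0.0001
```

Run:
```python
from h import *
save('wrist','w8')
s=bot.read_state();print(s['time_s'],s['position'],s['wrist_force'])
```

```text
8.4833 [ 0.51707957 -0.04620795  0.25169448] [-0.77262744  0.75265618 -0.51840467]
```

View pics/w8.png

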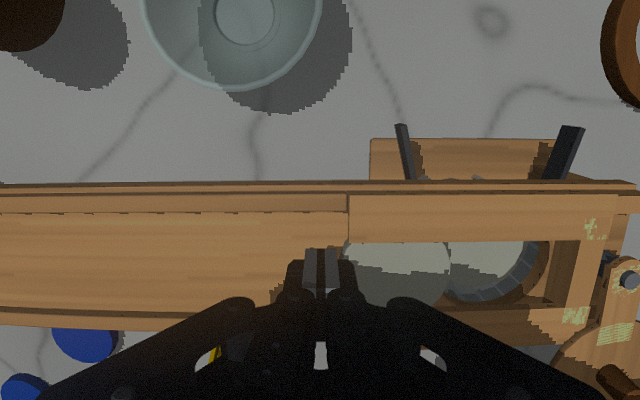

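Run:
```python
from h import *
w=load('w8')
for v in (246,256,266):
  print([atd(w,u,v).round(3).tolist() for u in range(440,540,12)])
print([atd(w,u,150).round(3).tolist() for u in range(396,412)][::2])
print([atd(w,u,145).round(3).tolist() for u in range(558,580,2)])
```

```text
[[0.53, -0.097, 0.085], [0.517, -0.115, 0.055], [0.517, -0.121, 0.056], [0.517, -0.127, 0.056], [0.517, -0.134, 0.056], [0.518, -0.14, 0.056], [0.518, -0.147, 0.056], [0.516, -0.156, 0.052], [0.519, -0.157, 0.06]]
[[0.525, -0.098, 0.084], [0.512, -0.115, 0.056], [0.512, -0.121, 0.057], [0.512, -0.128, 0.057], [0.512, -0.134, 0.056], [0.512, -0.141, 0.056], [0.512, -0.148, 0.055], [0.511, -0.156, 0.054], [0.515, -0.156, 0.064]]
[[0.52, -0.098, 0.085], [0.506, -0.115, 0.057], [0.506, -0.122, 0.057], [0.506, -0.129, 0.056], [0.506, -0.135, 0.056], [0.506, -0.143, 0.055], [0.506, -0.149, 0.056], [0.507, -0.154, 0.058], [0.511, -0.156, 0.066]]
[[0.56, -0.092, 0.005], [0.56, -0.093, 0.006], [0.566, -0.084, 0.052], [0.566, -0.085, 0.054], [0.567, -0.084, 0.06], [0.567, -0.085, 0.061], [0.567, -0.086, 0.06], [0.567, -0.087, 0.06]]
[[0.57, -0.165, 0.051], [0.57, -0.166, 0.051], [0.571, -0.166, 0.053], [0.571, -0.166, 0.054], [0.571, -0.166, 0.056], [0.571, -0.165, 0.058], [0.571, -0.166, 0.059], [0.571, -0.166, 0.06], [0.572, -0.167, 0.061], [0.572, -0.168, 0.06], [0.572, -0.168, 0.062]]
```

Run:
```python
from h import *
p=np.array([.5200,-.1795]);psi=.016
hx,hy,r=.011,.0065,.006
def off(t):
    lo,hi=0,.05
    for _ in range(50):
        d=(lo+hi)/2;q=np.abs(t*d)-[hx,hy]
        g=np.hypot(*np.maximum(q,0))+min(max(q),0)-r
        lo,hi=(d,hi) if g<0 else (lo,d)
    return hi
for th in np.r_[np.linspace(1.7,0,13),-.03]:
    a=th+psi;k=p+.052*np.array([-np.sin(a),np.cos(a)]);t=np.array([np.cos(a),np.sin(a)])
    print(round(th,2),k.round(4),(k-t*off(t)).round(4))
t=load('t0');print(atz(t,475,267,.055))
```

```text
1.7 [ 0.4685 -0.187 ] [ 0.4704 -0.1995]
1.56 [ 0.468  -0.1797] [ 0.468  -0.1922]
1.42 [ 0.4685 -0.1723] [ 0.4668 -0.1848]
1.27 [ 0.47   -0.1651] [ 0.4664 -0.1776]
1.13 [ 0.4726 -0.1582] [ 0.4669 -0.1707]
0.99 [ 0.476  -0.1517] [ 0.4681 -0.1642]
0.85 [ 0.4804 -0.1458] [ 0.4698 -0.1583]
0.71 [ 0.4855 -0.1406] [ 0.472  -0.1525]
0.57 [ 0.4914 -0.1361] [ 0.4757 -0.1464]
0.43 [ 0.4978 -0.1325] [ 0.481  -0.1404]
0.28 [ 0.5047 -0.1298] [ 0.4877 -0.1351]
0.14 [ 0.5118 -0.1281] [ 0.4948 -0.1308]
0.0 [ 0.5192 -0.1275] [ 0.5022 -0.1278]
-0.03 [ 0.5207 -0.1275] [ 0.5037 -0.1273]
[ 0.39959904 -0.27269373  0.055     ]
```

servo_tool:
  series: [0,0,0,0,0.01,0,0,0,0,0,0,0.01,0,0,0,0,0,0,0,0.03,0,0,0,0,0,0,0.03,0]

```text
time_s: 8.82
position: [0.5162, -0.0243, 0.3098]
ee_rot: [0.713, -0.701, -0.003, 0.002]
wrist_force: [0.9, 0.8, 0.9]
gripper_width: 0.0001
```

servo_tool:
  series: [0,0,0,-0.008,-0.033,0,0,0,0,0,-0.008,-0.033,0,0,0,0,0,-0.008,-0.033,0,0,0,0,0,-0.008,-0.033,0,0,0,0,0,-0.008,-0.033,0,0,0,0,0,-0.008,-0.033,0,0,0,0,0,0,0,-0.018,0,0,0,0,0,0,-0.02,0,0,0,0,0,0,0,0,0,0,0,0,0,0,0]

```text
time_s: 9.65
position: [0.469, -0.2231, 0.2726]
ee_rot: [0.713, -0.702, -0.002, 0.0]
wrist_force: [-0.2, -0.2, 0.6]
gripper_width: 0.0002
```

Run:
```python
from h import *
save('wrist','w9')
s=bot.read_state();print(s['time_s'],s['position'],s['wrist_force'])
```

```text
9.7 [ 0.46943407 -0.22324291  0.2739033 ] [-0.54568444  0.2500119   0.58137966]
```

View pics/w9.png

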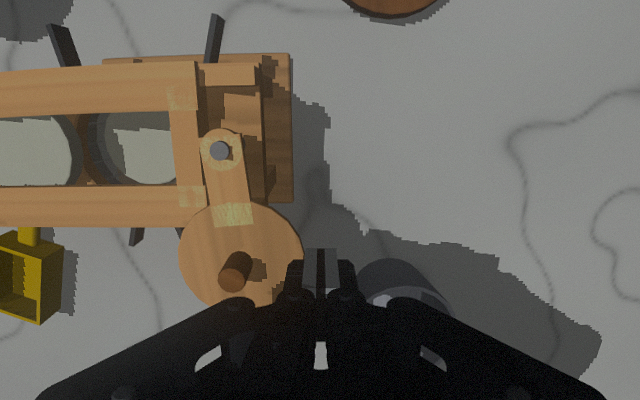

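servo_tool:
  series: [0,0,0,0,0.008,0,0,0,0,0,0,0.008,0,0,0,0,0,0,0.008,0,0,0,0,0,-0.0007,0.0035,0,0,0,0,0,-0.0007,0.0035,0,0,0,0,0,-0.0006,0.0037,0,0,0,0,0,-0.0006,0.0037,0,0,0,0,0,-0.0002,0.0036,0,0,0,0,0,-0.0002,0.0036,0,0,0,0,0,0.0003,0.0034,0,0,0,0,0,0.0003,0.0034,0,0,0,0,0,0.0006,0.0033,0,0,0,0,0,0.0006,0.0033,0,0,0,0,0,0.0008,0.003,0,0,0,0,0,0.0008,0.003,0,0,0,0,0,0,0,0,0]

```text
time_s: 11.03
position: [0.4696, -0.1585, 0.2736]
ee_rot: [0.713, -0.702, -0.0, -0.0]
wrist_force: [0.3, 0.1, -0.8]
gripper_width: 0.0002
```

Run:
```python
from h import *
save('wrist','w10')
s=bot.read_state();print(s['time_s'],s['position'],s['wrist_force'])
```

```text
11.0833 [ 0.46957696 -0.15876508  0.27366023] [-0.45992005 -0.35716076  0.16646558]
```

View pics/w10.png

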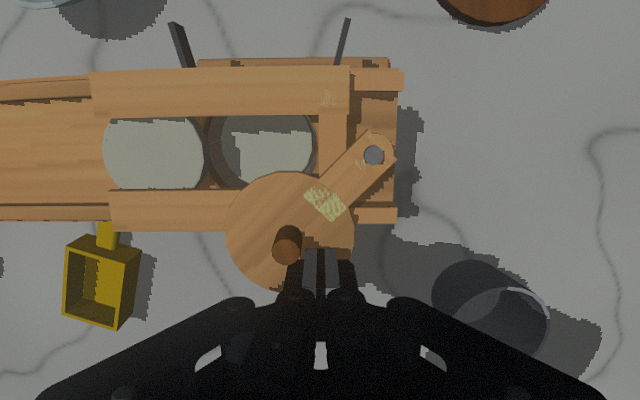

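servo_tool:
  series: [0,0,0,0.0012,0.0031,0,0,0,0,0,0.0012,0.0031,0,0,0,0,0,0.0019,0.003,0,0,0,0,0,0.0019,0.003,0,0,0,0,0,0.0026,0.003,0,0,0,0,0,0.0026,0.003,0,0,0,0,0,0.0034,0.0026,0,0,0,0,0,0.0034,0.0026,0,0,0,0,0,0.0035,0.0022,0,0,0,0,0,0.0035,0.0022,0,0,0,0,0,0.0037,0.0015,0,0,0,0,0,0.0037,0.0015,0,0,0,0,0,0,0,0,0]

```text
time_s: 12.17
position: [0.5023, -0.1282, 0.2735]
ee_rot: [0.712, -0.702, -0.0, 0.001]
wrist_force: [-1.8, -0.7, 0.4]
gripper_width: 0.0004
```

Run:
```python
from h import *
save('wrist','w11')
s=bot.read_state();print(s['time_s'],s['position'],s['wrist_force'])
```

```text
12.2167 [ 0.50219385 -0.12829063  0.27355659] [-1.767259   -0.64413352 -0.36020819]
```

View pics/w11.png

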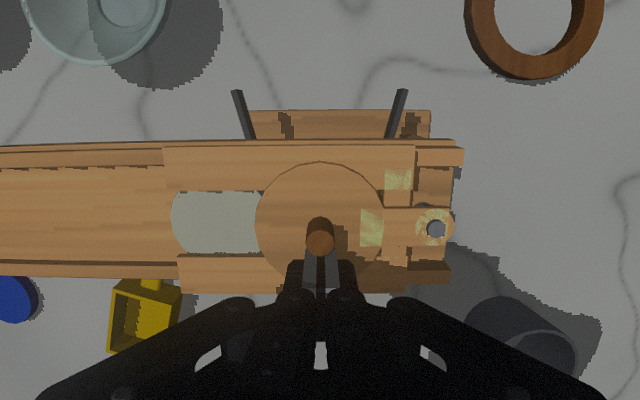

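servo_tool:
  series: [0,0,0,0.001,0,0,0,0,0,0,0.001,0,0,0,0,0,0,0,0,0,0]

```text
time_s: 12.47
position: [0.5031, -0.1284, 0.2735]
ee_rot: [0.712, -0.702, -0.002, 0.001]
wrist_force: [-7.1, -0.1, 3.4]
gripper_width: -0.0
```

servo_tool:
  series: [0,0,0,-0.004,0,0,0,0,0,0,-0.015,0,0,0,0,0,0,-0.02,0,0.02,0,0,0,0,-0.02,0,0.04,0,0,0,0,-0.02,0,0.04,0,0,0,0,0,0,0.02,0,0,0,0,0,0,0,0,0,0,0,0,0,0,0]

```text
time_s: 13.13
position: [0.428, -0.1284, 0.3904]
ee_rot: [0.712, -0.702, 0.003, -0.001]
wrist_force: [-0.8, -0.0, 0.3]
gripper_width: 0.0003
```

Run:
```python
from h import *
save('wrist','w12');save('top','t12');save('side','s12')
s=bot.read_state();print(s['time_s'],s['position'],s['wrist_force'])
crop('s12',270,150,410,260,5,'s12c')
```

```text
13.2833 [ 0.42783217 -0.12820583  0.38649718] [ 0.19949979 -0.02529016 -0.21138708]
```

View pics/w12.png

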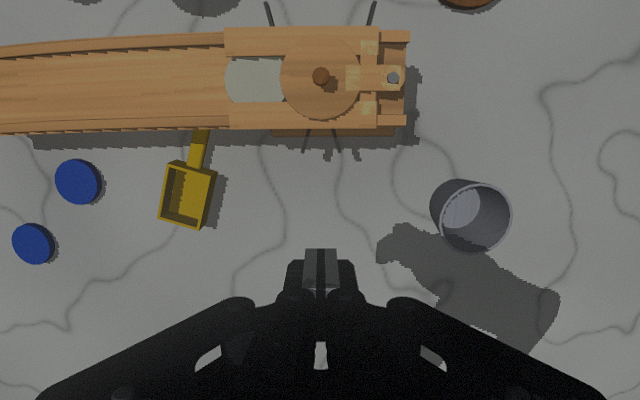

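View pics/s12c.png

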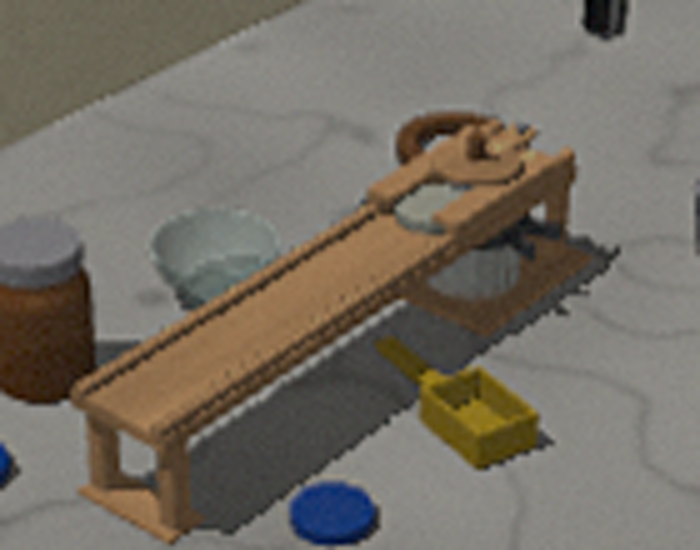

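Run:
```python
from h import *
w=load('w12');print(atz(w,321,74,.113).round(4),atz(w,392.5,77,.1).round(4))
bot.close_job()
```

```text
[ 0.5188 -0.1278  0.113 ] [ 0.5188 -0.1788  0.1   ]
the job is handed in; nothing more can be done
```

I pushed the row slowly along the lane, at about 48 mm/s. Discs 1 to 3 dropped into the tube one after another, and disc 4 stayed flat on the deck. I then swung the cover shut by its knob until it met its stop, backed the arm off, and handed the job in at about 13.3 s.

- **Stack height:** wrist-camera depth put the top at 56 mm and flat. The clip's jaws measured about 47 to 61 mm, so their middle is near 54 mm. I read the stack just before swinging the cover over and did not measure it again once the cover was shut.
- **Cover:** the push met a firm stop at about 7 N. Afterwards the knob measured at (0.519, −0.128), over the mouth and within about 0.02 rad of closed.
- **Clip and bystanders:** the jaws still measured up to 61 mm after the last disc dropped. In the last pictures I saw no sign that the clip or the bystanders in view had moved, though I took no measurements then. I did not view the final top-camera picture.
- **Disagreement:** my first wrist picture was about 5 pixels off because I took it while the arm was still settling. I retook it at near rest, and the heights I checked (lips, deck, discs, cover) then agreed with the given sizes to within 1 mm.

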